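# Pack the last bottle and latch the gasketed case

### The job

Stand the short white bottle with the black cap in the empty front bay of the grey case, then swing the lid shut and press its front edge down against the foam gasket until the catch clicks and holds it shut by itself. Keep the push on the lid gentle, below 26 N at all times, and leave the other things where they are.

Things in the scene. Friction and masses are not known exactly. Their poses are not given: they have to be found in the camera images.
- bottle_mid (a point): Centre (half-way up) of the loose bottle to pack: round, white with a narrower black cap, 40 mm diameter, 88 mm tall in all (body to 68 mm, cap 28 mm wide above), about 0.11 kg; stands on the table to the left or right of the case, the shortest bottle there. Its z axis points up.
- case: Grey case fixed to the table, 170 mm (own x) by 240 mm (own y), walls 5 mm, rim 98 mm high, foam gasket along the front rim up to 118 mm. Origin at the centre of its underside; x points from the front (robot side) to the hinge, z up. A 60 mm high divider (x -4 to 0 mm) parts the rear bay with two bottles from the empty front bay. A spring catch juts 26 mm from the front wall's middle.
- front_bay (a point): Centre of the floor of the case's empty front bay, 42 mm in front of the case's centre and 5 mm above the table; the bay is 76 mm along the case's x (the gasket overhangs 6 mm of it at the front, from 98 to 118 mm high) and 230 mm along its y. Axes as the case.
- lid_hinge (a point): Middle of the lid's hinge line, 85 mm behind the case's centre, 100 mm above the table; the line runs along the case's y. Axes are the lid's own: x from front edge to hinge, z the outward normal of its upper face. The hinge is stiff (about 0.15 N m): the 0.15 kg lid stays where it is let go.
- lid_press (a point): Middle of the thin dark press pad on the lid's outer (upper) face, 160 mm from the hinge line, 20 mm short of the front edge, 11 mm above the lid's underside; axes as the lid's. The lid is a flat panel 180 mm long, 244 mm wide, 10 mm thick, with a short tongue under the middle of its front edge. Pushed here, 5 to 18 N make the catch snap (force drops by some N); 1 to 2 mm on is a hard stop.
- lid (a joint): Lid angle, rad: 0 level, grows as it opens, 1.57 upright; starts near upright. It meets the gasket at 0.11; from there the foam resists by 0.65 N per mm and the sprung bolt adds up to 8 N, then snaps over the tongue. The catch sits up to 6 mm higher or lower from case to case, which no reading tells. Let go of, a latched lid stays at 0.005 to 0.08; unlatched, it rises back above 0.09.
- tall_bottle: Bystander: taller bottle, 48 mm diameter, 150 mm tall, on the opposite side of the case from the short one. Origin under its centre.
- packed0: Bystander: squat bottle, 48 mm diameter, 80 mm tall, standing in the case's rear bay, right half (own y negative). Origin under its centre.
- packed1: Bystander: the same squat bottle in the rear bay's left half. Origin under its centre.
- pump_bottle: Bystander: pump bottle, 60 mm diameter, 191 mm tall, beyond the case to the right. Origin under its centre.
- cotton_box: Bystander: cardboard box 90 x 130 x 70 mm, beyond the case to the left. Origin under its centre.
- tape_dispenser: Bystander: desk tape dispenser about 105 x 60 x 92 mm, to the right. Origin under the roll.
- tape_roll: Bystander: roll of tape lying flat, 90 mm diameter, 50 mm tall, to the left. Origin under its centre.
There are look-alikes about, which are no part of the job. What is shaped like the part that bears bottle_mid but blue, green or turquoise is not meant.

How it is judged:
By the outcome, as a careful person would: the job done as asked, in the order asked, and still so for the second after the job is handed in, with the robot touching nothing.
It also fails if it takes over 72 s, if anything falls off the work surface, if the arm or the gripper's body presses on something with over 40 N, if the wrist force passes 120 N, or if a joint passes its speed limit or range.

### The arm

A 6-joint arm with a two-finger parallel gripper is mounted at the origin on the work surface. World frame = base frame: x ahead of the robot, y to its left, z up, the work surface at z = 0. Lengths are in mm, angles in rad, forces in N, time in s.
With the tool pointing down it reaches from about 325 to 1000 mm from the base axis. Payload 5.1 kg.
Tool frame: the origin (TCP) lies at the very end of the fingers, on their centre line; the grasp point (between the pads) lies bot.grip_point_offset behind it (bot.grip_point_offset is the distance from the TCP to the grasp point, in mm); x points along the fingers, z is the direction in which the jaws open and shut, and the axes are right-handed (so a half turn about x gives the same grasp; the last joint's range is limited). The gripper opens to 85 mm and grips with 20 to 120 N. Pads are 22 mm wide; open, the fingers measure 114 mm over their backs; the gripper's body (76 mm by 85 mm) begins 54 mm behind the grasp point. The pads swing forward as they close: fully open they stand 13 mm farther back than shut.
Start: joints at [1.052, 0.124, 1.65, -0, 1.367, -0.083], TCP at [274.406, 589.224, 200.122] pointing down, gripper open.
Joint ranges: [-2.61, 2.61], [-1.02, 2.33], [0.03, 2.71], [-1.35, 4.49], [0.32, 2.68], [-2.91, 2.91]. Speed limits (rad/s): [2.57, 2.57, 3.14, 3.14, 3.14, 3.14].

### API

Orientations are given as a 3x3 rotation matrix whose columns are the frame's x, y, z axes.
In Python, from station import bot, eoat, inverse_kinematics, monitor, snapshot, camera_model, ticket gives the robot as it stands. Calls block until the motion is done:
- bot.goto(position, orientation): joint-space move of the TCP to a pose.
- bot.move_straight(position, ori=None, velocity=150, max_force=None): straight line of the TCP; ori=None keeps the orientation; velocity is the mean speed in mm/s. With max_force (N) it stops when the force on the tool has changed by that much, and returns True; else False.
- bot.goto_joints(angles): joint-space move.
- eoat.command_gripper(opening, newtons=None): finger opening in mm; newtons is the grip in N (None keeps the last); returns when the fingers have stopped.
- bot.sleep(seconds).
- inverse_kinematics(position, orientation): joint angles nearest the present ones, or None.
- monitor.observe(): the state.
- snapshot(name): name is "scene" or "top" or "wrist"; returns the picture (384x512x3 uint8, red, green, blue); there is no depth.
- camera_model(name): a dict with "camera_matrix" (3x3 intrinsics, pixels), "world_from_camera" (4x4, takes a point from camera to world coordinates). Camera axes: x right, y up, looking along -z (the intrinsics and any distortion apply to the point x, -y, -z); pixel columns grow to the right and rows downward; lengths in mm; the calibration is good to about 2 mm. The wrist camera is an equidistant fisheye: a pixel r from the principal point sees the ray r / f radians off the axis. A picture is of the moment at which its call begins: read the wrist's pose just before it. camera_model takes no time and is no camera call; for the wrist camera it gives the pose at the moment of the call.
A pose or a line that the arm cannot do raises bot.Unreachable and nothing moves.
- ticket.close_job(): hands the job in, once; it reports no verdict.
The state is a dict: "clock": time; "joint_pos": joint angles; "qvel": joint speeds; "tau": joint torques, N m; "eef_pos": TCP position; "tool_rot": TCP orientation; "ft_force": force on the tool from outside, world axes, zero at the start; "ft_torque": the same for the moment, N m; "opening": finger opening in mm.
Only numpy, scipy, OpenCV 4.12 (cv2) and the standard library are available. Lean on these libraries where they do the work, as an engineer would, in place of code of your own. Each camera call takes 0.05 s, during which the arm holds its last target.

## Working session

There is one attempt and no reset: what is moved stays moved. The work goes in short steps, each a Python script; the robot and the scene stay as the last script left them, time stands still between calls to the robot, and variables do not carry over. Pictures are saved under pics/ and viewed, and the job is handed in when it is done.

```bash
ls; mkdir -p pics; python3 - <<'E'
from station import *
import cv2
for n in ("scene","top","wrist"):
    c=camera_model(n); print(n,c)
    im=snapshot(n); cv2.imwrite(f"pics/{n}0.png",im[:,:,::-1])
print(monitor.observe(), bot.grip_point_offset)
E
```

```text
pics
scene {'camera_matrix': array([[414.96534063,   0.        , 258.40677143],
       [  0.        , 414.96534063, 188.89966148],
       [  0.        ,   0.        ,   1.        ]]), 'world_from_camera': array([[ 9.94755501e-01, -8.47113821e-02,  5.73190664e-02,
         6.07754299e+02],
       [ 1.01151057e-01,  7.31683431e-01, -6.74097783e-01,
        -8.62187233e+02],
       [ 1.51643437e-02,  6.76360361e-01,  7.36414764e-01,
         1.02263680e+03],
       [ 0.00000000e+00,  0.00000000e+00,  0.00000000e+00,
         1.00000000e+00]])}
top {'camera_matrix': array([[422.55673557,   0.        , 257.10029035],
       [  0.        , 422.55673557, 190.61606096],
       [  0.        ,   0.        ,   1.        ]]), 'world_from_camera': array([[-2.00796259e-02,  9.84748456e-01, -1.72821546e-01,
         3.67561945e+02],
       [-9.99742960e-01, -1.79562109e-02,  1.38415244e-02,
         2.54292528e+01],
       [ 1.05271996e-02,  1.73055057e-01,  9.84855891e-01,
         1.19001289e+03],
       [ 0.00000000e+00,  0.00000000e+00,  0.00000000e+00,
         1.00000000e+00]])}
wrist {'camer
[... 625 characters left out ...]
45e-05,
        1.36747033e+00, -8.25795433e-02]), 'qvel': array([-0.00065211, -0.00370227, -0.00518089, -0.0001865 ,  0.00033371,
       -0.00165221]), 'tau': array([ 1.49085395e-04, -4.24228692e+01, -3.66012526e+01, -9.58071178e-05,
        4.65444726e-03, -2.49188224e-05]), 'eef_pos': array([274.15259206, 588.76666292, 199.12706798]), 'tool_rot': array([[-8.24022356e-04, -9.06512650e-01,  4.22177850e-01],
       [-1.38341392e-03,  4.22178623e-01,  9.06511609e-01],
       [-9.99998704e-01,  1.62939115e-04, -1.60196685e-03]]), 'ft_force': array([-0.3578271, -0.0623457, -0.6546394]), 'ft_torque': array([-0.04318283,  0.00484938, -0.07175295]), 'opening': 85.90114217942207} 18.700000000000003
```

View pics/scene0.png

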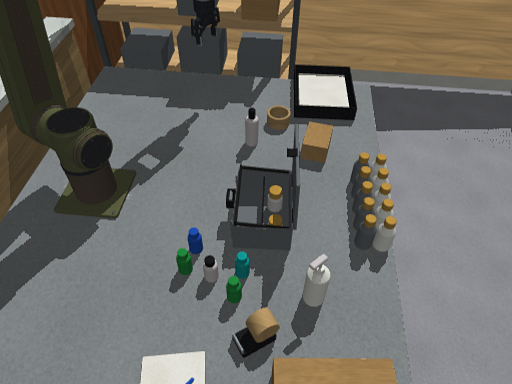

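View pics/top0.png

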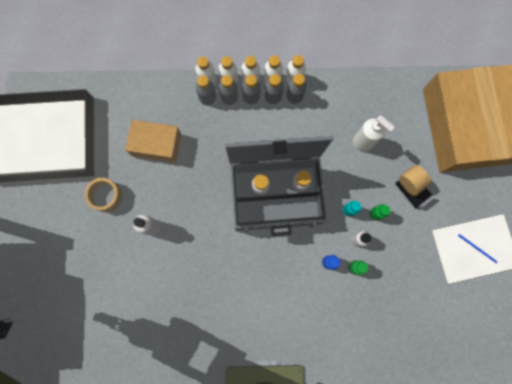

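View pics/wrist0.png

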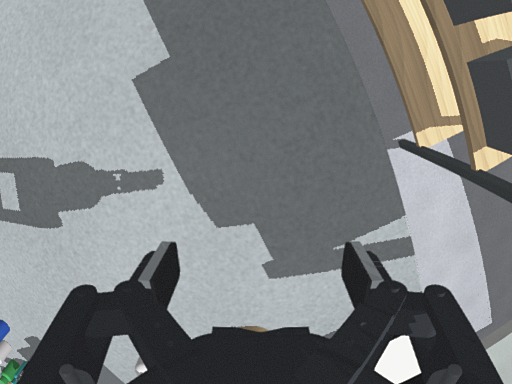

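The top view shows these candidates for the bottle:
- White with black cap at (363,239), seen at (210,268) in the scene view.
- Tall white bottle at (142,222).
- Look-alikes: blue (331,262), green (359,268) and (380,212), turquoise (352,208).

My choice is the white one at (363,239). I'll check it in a close crop.

```bash
python3 - <<'E'
import cv2
a=cv2.imread("pics/top0.png"); s=cv2.imread("pics/scene0.png")
cv2.imwrite("pics/c1.png",cv2.resize(a[190:285,310:410],None,fx=6,fy=6,interpolation=cv2.INTER_CUBIC))
cv2.imwrite("pics/c2.png",cv2.resize(a[130:245,215:345],None,fx=6,fy=5,interpolation=cv2.INTER_CUBIC) if 0 else cv2.resize(a[130:245,215:345],None,fx=5,fy=5,interpolation=cv2.INTER_CUBIC))
cv2.imwrite("pics/c3.png",cv2.resize(s[215:310,160:265],None,fx=6,fy=6,interpolation=cv2.INTER_CUBIC))
cv2.imwrite("pics/c4.png",cv2.resize(s[120:250,220:310],None,fx=4.5,fy=4.5,interpolation=cv2.INTER_CUBIC))
E
```

```text
(no output)
```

View pics/c1.png

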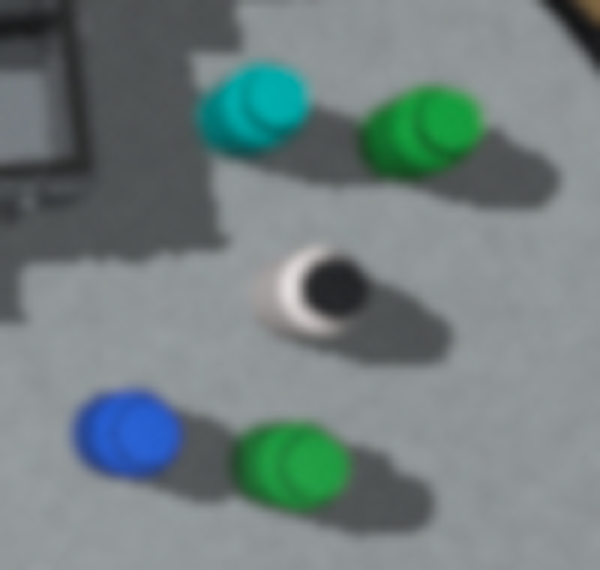

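View pics/c2.png

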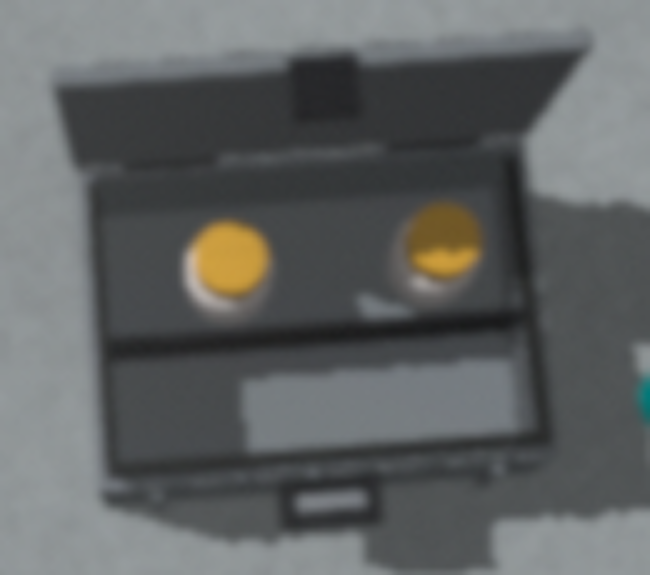

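View pics/c3.png

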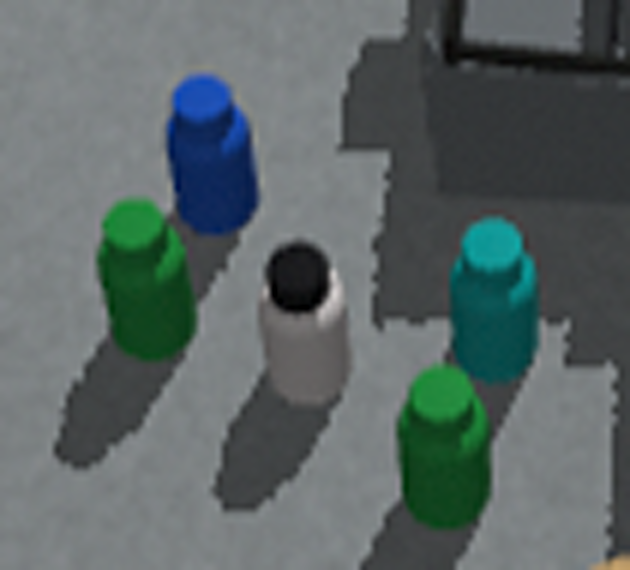

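View pics/c4.png

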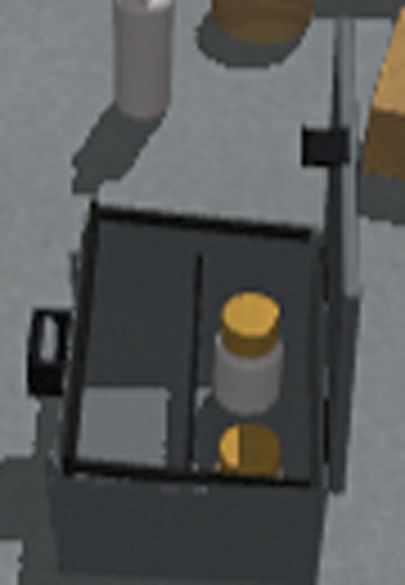

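```bash
cat > h.py <<'E'
import numpy as np, cv2
from station import *
def proj(P,c):
    P=np.atleast_2d(P).astype(float); T=c['world_from_camera']; K=c['camera_matrix']
    p=(P-T[:3,3])@T[:3,:3]; p=p*[1,-1,-1]
    q=p@K.T; return q[:,:2]/q[:,2:]
def back(uv,z,c):
    T=c['world_from_camera'];K=c['camera_matrix']
    d=np.linalg.inv(K)@[uv[0],uv[1],1]; d=T[:3,:3]@(d*[1,-1,-1]); o=T[:3,3]
    return o+d*(z-o[2])/d[2]
E
python3 - <<'E'
from h import *
t=camera_model("top"); s=camera_model("scene")
C1=lambda u,v:(310+u/6-.42,190+v/6-.42); C3=lambda u,v:(160+u/6-.42,215+v/6-.42)
for n,a,b in [("white",(335,287),(299,262)),("teal",(277,103),(492,238)),("greenB",(452,125),(441,388)),("blue",(150,433),(202,92)),("greenF",(316,466),(135,218))]:
    print(n,back(C1(*a),88,t).round(1),back(C3(*b),88,s).round(1))
C2=lambda u,v:(215+u/5-.4,130+v/5-.4)
for n,p in [("BL",(88,178)),("BR",(522,150)),("FL",(105,475)),("FR",(548,440))]:
    print(n,back(C2(*p),98,t).round(1),back(C2(*p),118,t).round(1))
C4=lambda u,v:(220+u/4.5-.4,120+v/4.5-.4)
for n,p in [("BLs",(318,236)),("BRs",(322,484)),("FLs",(96,208)),("FRs",(66,468))]:
    print(n,back(C4(*p),98,s).round(1),back(C4(*p),118,s).round(1))
for n,p in [("p1",(232,258)),("p0",(443,240))]: print(n,back(C2(*p),85,t).round(1))
for n,p in [("lidtopL",(55,78)),("lidtopR",(592,40))]: print(n,back(C2(*p),280,t).round(1))
E
```

```text
white [ 432.1 -269.6   88. ] [ 431.4 -269.4   88. ]
teal [ 513.  -249.3   88. ] [ 514.3 -247.5   88. ]
greenB [ 501.8 -325.7   88. ] [ 502.5 -324.8   88. ]
blue [ 371.2 -186.    88. ] [ 369.8 -182.5   88. ]
greenF [ 355.9 -256.5   88. ] [ 354.6 -254.7   88. ]
BL [628.8  74.7  98. ] [624.   73.8 118. ]
BR [ 640.  -156.4   98. ] [ 635.  -153.1  118. ]
FL [471.   67.5  98. ] [469.1  66.7 118. ]
FR [ 484.8 -162.9   98. ] [ 482.7 -159.4  118. ]
BLs [628.2  67.4  98. ] [627.7  47.3 118. ]
BRs [ 641.4 -149.6   98. ] [ 640.6 -165.1  118. ]
FLs [470.4  77.1  98. ] [473.4  56.8 118. ]
FRs [ 481.8 -155.2   98. ] [ 484.6 -170.4  118. ]
p1 [586.8  -1.   85. ]
p0 [ 594.5 -114.    85. ]
lidtopL [631.2  80.7 280. ]
lidtopR [ 644.7 -159.8  280. ]
```

```bash
cat > ov.py <<'E'
from h import *
import sys
cx,cy,yaw,lid=map(float,sys.argv[1:5]); tag=sys.argv[5]
R=np.array([[np.cos(yaw),-np.sin(yaw),0],[np.sin(yaw),np.cos(yaw),0],[0,0,1]]); o=np.array([cx,cy,0])
W=lambda p:np.array(p)@R.T+o
def box(x0,x1,y0,y1,z): return [(x0,y0,z),(x1,y0,z),(x1,y1,z),(x0,y1,z)]
c,s_=np.cos(lid),np.sin(lid)
L=lambda x,y,z:(85+x*c+z*s_, y, 100-x*s_+z*c)   # lid local x toward hinge (negative out), z outward
polys=[(box(-85,85,-120,120,98),(0,255,255)),(box(-80,80,-115,115,98),(0,160,255)),(box(-85,-74,-120,120,118),(0,255,0)),
 (box(-4,0,-115,115,60),(255,0,255)),(box(-85,85,-120,120,0),(255,255,0)),
 ([L(0,-122,0),L(-180,-122,0),L(-180,122,0),L(0,122,0)],(0,0,255)),([L(0,-122,10),L(-180,-122,10),L(-180,122,10),L(0,122,10)],(255,0,0))]
for n,roi,f,img in [("top",(215,130,345,245),6,"top0"),("scene",(215,115,315,250),4.4,"scene0")]:
    cam=camera_model(n); im=cv2.imread(f"pics/{img}.png")
    x0,y0,x1,y1=roi; a=cv2.resize(im[y0:y1,x0:x1],None,fx=f,fy=f,interpolation=cv2.INTER_CUBIC)
    a=cv2.convertScaleAbs(a,alpha=1.3,beta=20)
    for P,col in polys:
        q=(proj(W(P),cam)-[x0,y0]+.5)*f-.5
        cv2.polylines(a,[np.round(q).astype(int)],True,col,1)
    cv2.imwrite(f"pics/ov_{n}_{tag}.png",a)
E
python3 ov.py 555 -42 0.05 1.52 a
```

```text
(no output)
```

View pics/ov_top_a.png

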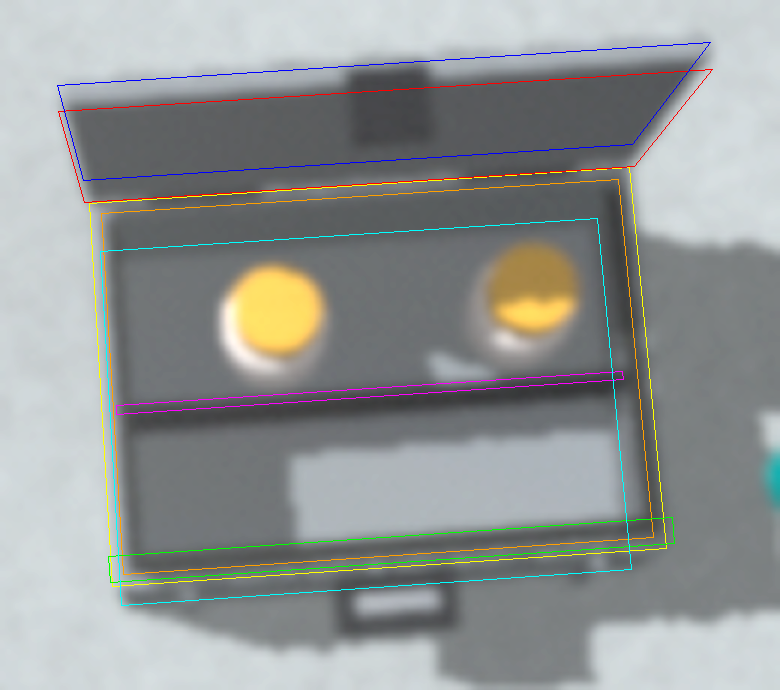

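View pics/ov_scene_a.png

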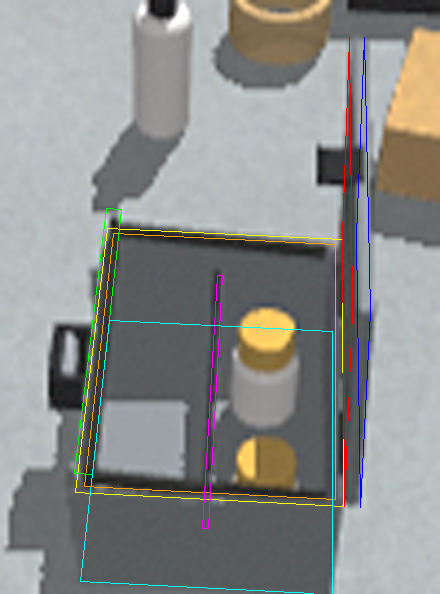

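The crop confirms the white body and black cap at (363,239). It stands at (432,-269.5), and the four look-alikes leave a gap along about 68° for the jaws. The case model overlay fits with the case at (555,-42) and yaw 0.05. I'll grasp the bottle now.

```bash
cat >> h.py <<'E'
def ori(a):
    z=np.array([np.cos(a),np.sin(a),0]); x=np.array([0,0,-1.]); return np.stack([x,np.cross(z,x),z],1)
def save(n,name):
    cv2.imwrite(f"pics/{name}.png",snapshot(n)[:,:,::-1])
def st():
    o=monitor.observe(); print(round(o['clock'],2),o['eef_pos'].round(1),o['ft_force'].round(1),round(o['opening'],1))
yaw=0.05; Rc=np.array([[np.cos(yaw),-np.sin(yaw),0],[np.sin(yaw),np.cos(yaw),0],[0,0,1]]); oc=np.array([555,-42,0.])
def W(p): return Rc@np.array(p,float)+oc
E
python3 - <<'E'
from h import *
A=ori(np.radians(68))
bot.goto([310,250,380],ori(np.radians(90))); st()
bot.goto([432,-269.5,200],A); st()
eoat.command_gripper(70,30); 
bot.move_straight([432,-269.5,110],A); st()
save("wrist","w1"); save("top","t1")
E
```

```text
1.58 [310.  250.3 379.4] [-0.6  0.4  0.3] 85.8
3.61 [ 432.6 -268.9  200.5] [-0.2  0.3 -0.4] 85.6
4.67 [ 432.5 -269.9  110.8] [ 0.5 -0.1  0.1] 70.0
```

View pics/w1.png

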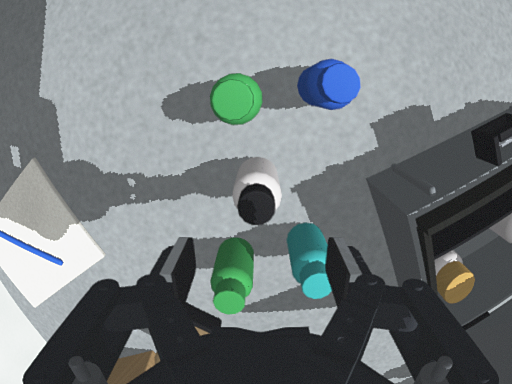

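The wrist view shows the white bottle's cap at (256,204), centred between the finger columns (about 178 and 340). I'll check its position by fisheye projection and then descend.

```bash
cat >> h.py <<'E'
def wback(uv,z,c):
    K=c['camera_matrix'];T=c['world_from_camera']; d=np.array([uv[0]-K[0,2],uv[1]-K[1,2]])/K[0,0]
    r=np.linalg.norm(d); v=np.array([d[0]/r*np.sin(r),-d[1]/r*np.sin(r),-np.cos(r)]); v=T[:3,:3]@v; o=T[:3,3]
    return o+v*(z-o[2])/v[2]
E
python3 - <<'E'
from h import *
c=camera_model("wrist"); print(wback((256,204),88,c).round(1)); print(wback((452,285),85,c).round(1))
A=ori(np.radians(68))
print(bot.move_straight([432,-269.5,41.5],A,velocity=80,max_force=6)); st()
eoat.command_gripper(20,30); st()
save("wrist","w2")
bot.move_straight([432,-269.5,195],A,velocity=150); st()
save("scene","s2")
E
```

```text
[ 429.4 -271.8   88. ]
[ 586.8 -125.3   85. ]
False
5.78 [ 432.4 -269.9   42.1] [-0.8  0.1 -0.3] 69.9
6.23 [ 432.3 -270.    42.1] [-0.1 -0.1  2.2] 26.5
7.46 [ 431.3 -268.9  193.5] [-0.1 -0.3 -1.6] 26.9
```

View pics/w2.png

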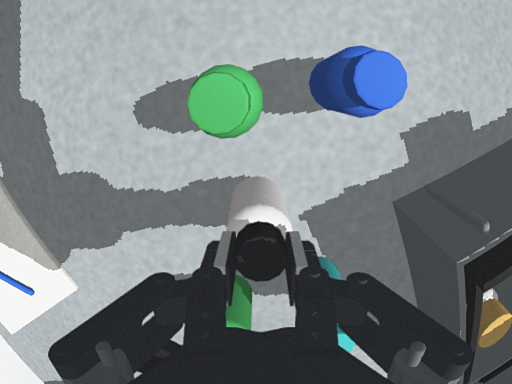

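View pics/s2.png

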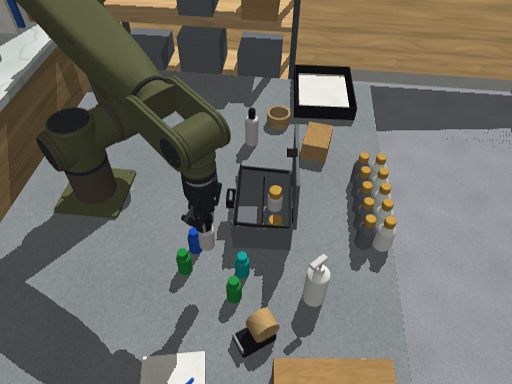

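The opening of 26.5 mm means the fingers hold the cap (28 mm), and the bottle is lifted with about 1 N of load on the tool. I'll place it in the bay.

```bash
python3 - <<'E'
from h import *
A=ori(np.pi/2+yaw); p=W([-34,-45,0]); print(p)
bot.move_straight([432,-269.5,215],velocity=150)
bot.move_straight([p[0],p[1],215],A,velocity=150); st()
bot.move_straight([p[0],p[1],130],A,velocity=120); st()
save("wrist","w3"); save("scene","s3"); save("top","t3")
E
```

```text
[523.29155376 -88.64305347   0.        ]
9.29 [523.1 -89.2 215. ] [-0.1  0.5 -1.9] 26.7
10.15 [523.9 -88.9 130.9] [-0.5 -0.3 -1. ] 26.6
```

View pics/w3.png

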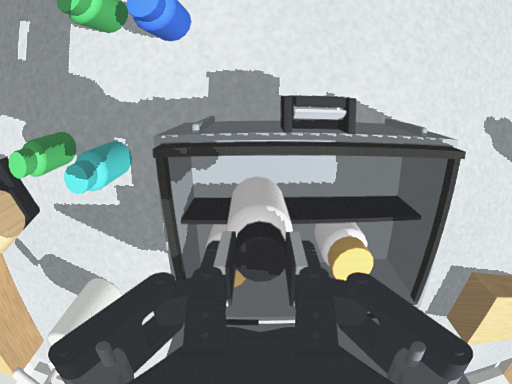

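View pics/s3.png

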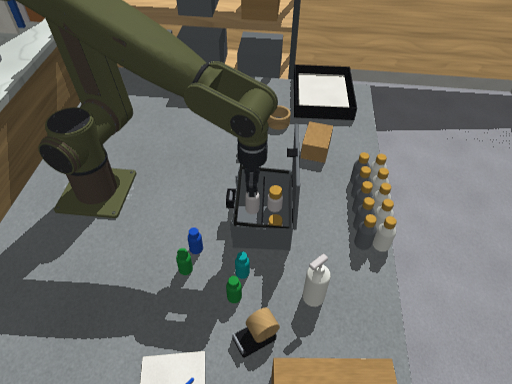

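The wrist view shows the bottle held upright, the gasket edge at about row 146 and the divider at about row 208. I'll check the clearances against these.

```bash
python3 - <<'E'
from h import *
c=camera_model("wrist")
for uv,z in [((158,152),118),((460,155),118),((310,146),118),((190,200),60),((415,200),60),((300,200),60),((300,218),60),((265,238),88+85)]:
    p=wback(uv,z,c); print(uv,z,p.round(1),(Rc.T@(p-oc)).round(1))
E
```

```text
(158, 152) 118 [ 484.3 -159.1  118. ] [ -76.5 -113.5  118. ]
(460, 155) 118 [472.2  60.4 118. ] [-77.6 106.4 118. ]
(310, 146) 118 [476. -59. 118.] [-79.7 -13.  118. ]
(190, 200) 60 [ 539.7 -151.2   60. ] [ -20.7 -108.3   60. ]
(415, 200) 60 [529.9  62.4  60. ] [-19.8 105.6  60. ]
(300, 200) 60 [534.6 -52.8  60. ] [-20.9  -9.8  60. ]
(300, 218) 60 [552.1 -51.1  60. ] [-3.4 -9.  60. ]
(265, 238) 173 [514.4 -86.8 173. ] [-42.8 -42.7 173. ]
```

```bash
python3 - <<'E'
from h import *
A=ori(np.pi/2+yaw); p=W([-34,-45,0])
print(bot.move_straight([p[0],p[1],60],A,velocity=80,max_force=6)); st()
print(bot.move_straight([p[0],p[1],45],A,velocity=15,max_force=2.5)); st()
eoat.command_gripper(60); st()
save("wrist","w4")
E
```

```text
False
11.32 [523.9 -88.8  60.7] [-0.3 -0.1 -2.2] 26.4
True
12.12 [523.1 -88.7  47.1] [ 0.4 -0.3  3.1] 26.7
12.54 [521.7 -88.2  45.5] [-0.5  0.2  0.6] 59.8
```

View pics/w4.png

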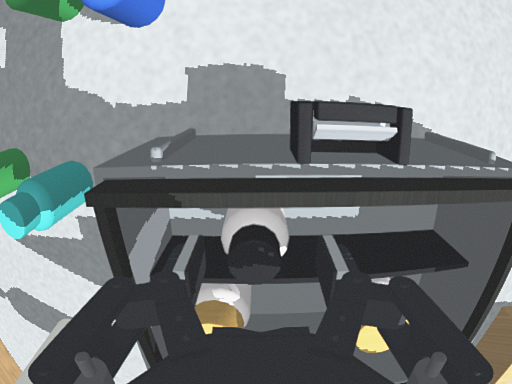

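The bottle stands in the bay at about (523,-89), cap upright between the open fingers, clear of the divider. Next I'll retract and go over behind the lid.

```bash
python3 - <<'E'
from h import *
A=ori(np.pi/2+yaw); p=W([-34,-45,0])
bot.move_straight([p[0],p[1],130],A,velocity=100)
bot.move_straight([p[0],p[1],350],A,velocity=250); st()
save("top","t5"); save("wrist","w5")
eoat.command_gripper(0,20)
q=W([145,0,350]); bot.move_straight(q,A,velocity=200); st()
q[2]=248; bot.move_straight(q,A,velocity=120,max_force=6); st()
save("scene","s6"); save("wrist","w6")
E
```

```text
14.62 [522.6 -88.5 347.6] [0.7 0.4 0.2] 59.9
16.39 [699.4 -34.9 350.1] [-0.6 -0.1  1.3] -0.2
17.39 [700.4 -34.8 249.4] [ 0.9  0.1 -0.2] 0.0
```

View pics/s6.png

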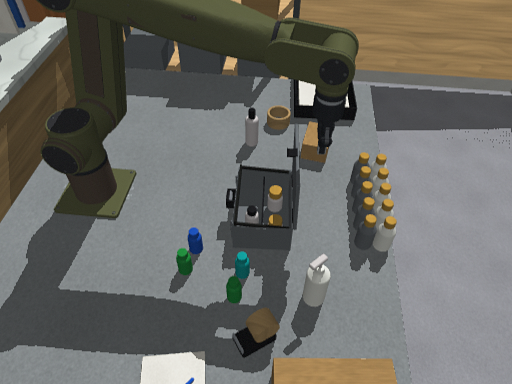

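View pics/w6.png

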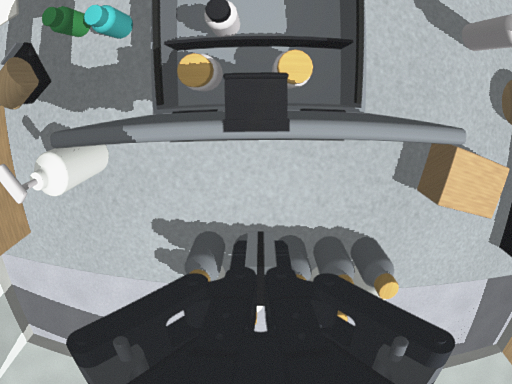

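View pics/w5.png

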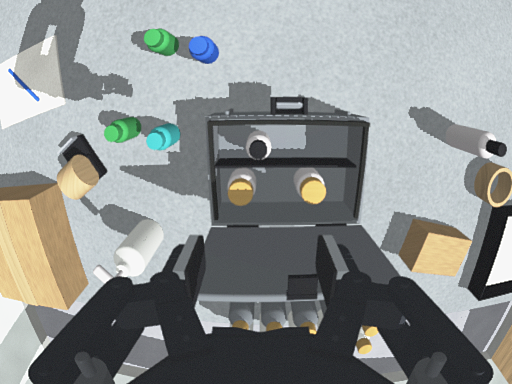

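Wrist view: the bottle stands in the bay, cap at (218,12). The lid's top edge spans (52,137) to (465,137), so the closed fingers at column 260 are centred behind it. I'll start swinging the lid.

```bash
cat > sw.py <<'E'
from h import *
A=ori(np.pi/2+yaw)
def pose(th,d,off=11): return W([85-d*np.cos(th)+10*np.sin(th)+off, 0, 100+d*np.sin(th)+10*np.cos(th)])
E
python3 - <<'E'
from sw import *
p=pose(1.57,150); 
r=bot.move_straight(p+[5,0,0],A,velocity=100,max_force=6); st()
for th in (1.45,1.3,1.1,.95):
    r=bot.move_straight(pose(th,152),A,velocity=80,max_force=12); print(th,r); st()
    if r: break
save("scene","s7"); save("wrist","w7")
E
```

```text
17.98 [666.  -36.8 250.7] [ 1.2 -0.2  0.9] -0.0
1.45 False
18.43 [642.6 -37.6 252.3] [ 0.3 -0.1  0.1] -0.3
1.3 False
18.86 [619.9 -38.8 249.2] [0.3 0.1 0.3] 0.1
1.1 False
19.39 [591.1 -40.5 242.3] [-2.7 -0.1  6.2] 0.4
0.95 True
19.64 [581.3 -41.1 240. ] [-1.6 -0.4  2.9] 0.0
```

View pics/s7.png

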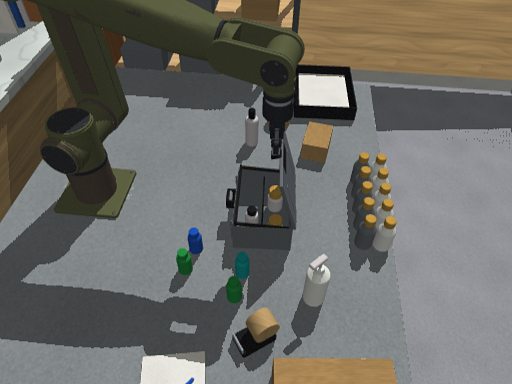

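View pics/w7.png

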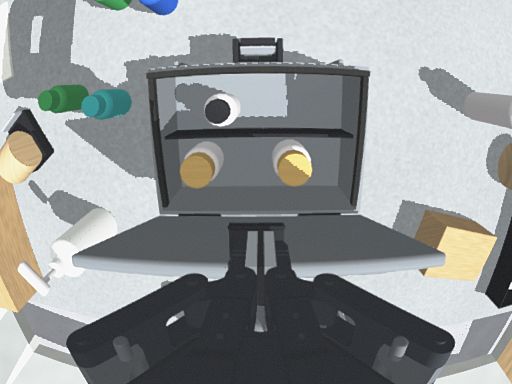

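```bash
python3 - <<'E'
import cv2
a=cv2.imread("pics/s7.png"); cv2.imwrite("pics/c7.png",cv2.resize(a[80:240,220:330],None,fx=3.7,fy=3.7,interpolation=cv2.INTER_CUBIC))
a=cv2.imread("pics/w7.png"); cv2.imwrite("pics/c8.png",cv2.resize(a[190:384,150:370],None,fx=3,fy=3,interpolation=cv2.INTER_CUBIC))
E
python3 ov.py 555 -42 0.05 1.2 b; sed -i 's/"scene0")/"s7")/' ov.py; python3 ov.py 555 -42 0.05 1.2 c
```

```text
(no output)
```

View pics/c7.png

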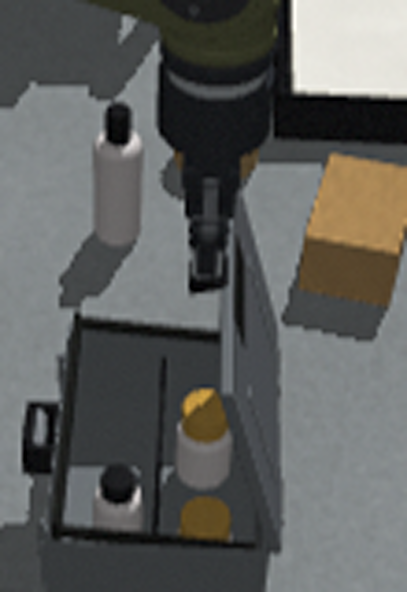

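View pics/c8.png

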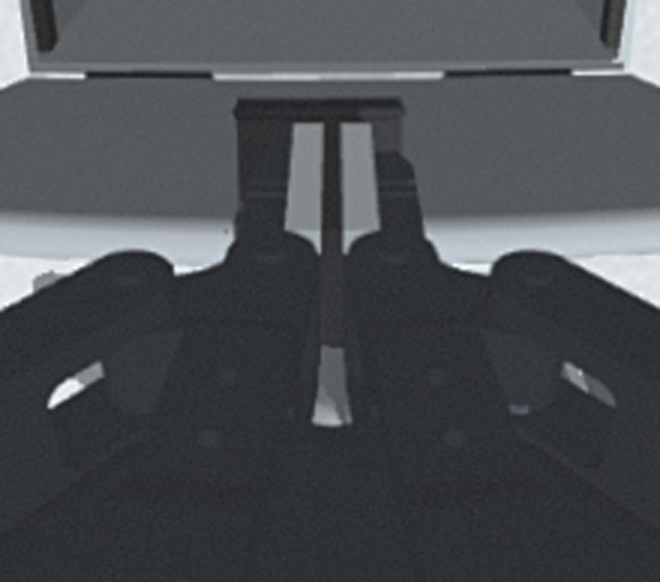

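View pics/ov_scene_c.png

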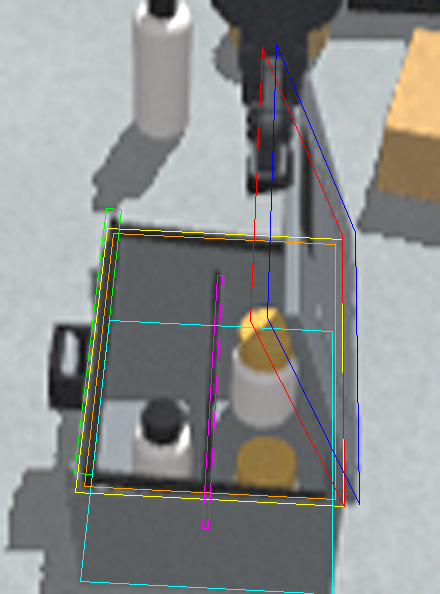

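```bash
python3 - <<'E'
from h import *
s=camera_model("scene")
print("tcp proj",proj([monitor.observe()['eef_pos']],s))
for x in (1.3,1.38,1.45): 
    c,sn=np.cos(x),np.sin(x)
    print(x,[proj([W([85-180*c+z*sn,y,100+180*sn+z*c])],s).round(0).tolist() for z in (0,10) for y in (-122,0,122)])
for a in("s6","w6"):
    im=cv2.imread(f"pics/{a}.png"); r=im[80:240,220:370] if a=="s6" else im[60:300,150:370]
    cv2.imwrite(f"pics/z{a}.png",cv2.resize(r,None,fx=2.5,fy=2.5,interpolation=cv2.INTER_CUBIC))
E
```

```text
tcp proj [[275.06711106 161.87421538]]
1.3 [[[279.0, 186.0]], [[279.0, 153.0]], [[280.0, 124.0]], [[282.0, 186.0]], [[283.0, 152.0]], [[284.0, 123.0]]]
1.38 [[[284.0, 186.0]], [[285.0, 152.0]], [[285.0, 123.0]], [[288.0, 185.0]], [[288.0, 152.0]], [[289.0, 123.0]]]
1.45 [[[289.0, 185.0]], [[289.0, 152.0]], [[289.0, 123.0]], [[293.0, 185.0]], [[293.0, 152.0]], [[293.0, 123.0]]]
```

View pics/zs6.png

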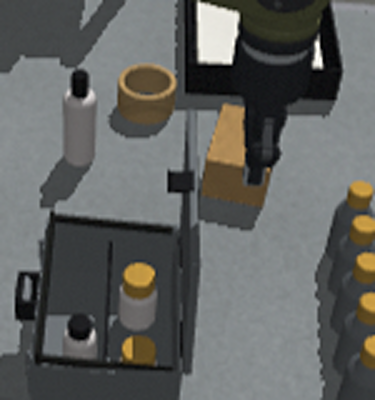

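View pics/zw6.png

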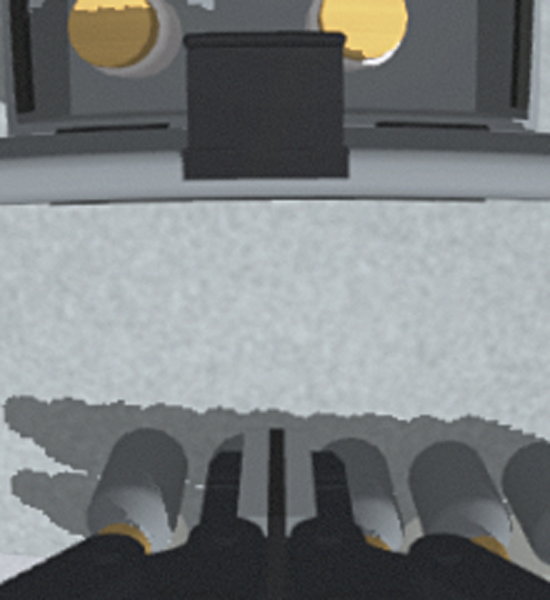

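```bash
cat > wov.py <<'E'
from sw import *
import sys
def wproj(P,c):
    T=c['world_from_camera'];K=c['camera_matrix']; p=(np.atleast_2d(P)-T[:3,3])@T[:3,:3]*[1,-1,-1]
    n=np.hypot(p[:,0],p[:,1]); t=np.arctan2(n,p[:,2]); return K[:2,2]+p[:,:2]/n[:,None]*(t*K[0,0])[:,None]
def draw(img,c,th,out):
    im=cv2.imread(img); f=1.5; im=cv2.resize(im,None,fx=f,fy=f)
    cc,s=np.cos(th),np.sin(th); L=lambda x,y,z:W([85+x*cc+z*s,y,100-x*s+z*cc])
    def pl(pts,col):
        q=wproj(np.array(pts),c)*f; cv2.polylines(im,[np.round(q).astype(int)],False,col,1)
    for z,col in((0,(0,0,255)),(10,(255,0,0))):
        pl([L(0,-122,z)]+[L(-180,y,z) for y in range(-122,123,20)]+[L(-180,122,z),L(0,122,z)],col)
    for z in(98,): pl([W(q) for q in [(-85,-120,z),(85,-120,z),(85,120,z),(-85,120,z),(-85,-120,z)]],(0,255,255))
    e=monitor.observe()['eef_pos']; q=wproj(e,c)[0]*f; cv2.circle(im,(int(q[0]),int(q[1])),4,(0,255,0),1)
    cv2.imwrite(out,im)
if __name__=="__main__":
    draw(f"pics/{sys.argv[1]}.png",camera_model("wrist"),float(sys.argv[2]),f"pics/{sys.argv[3]}.png")
E
python3 wov.py w7 1.3 wo1; python3 wov.py w7 1.05 wo2
```

```text
(no output)
```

View pics/wo1.png

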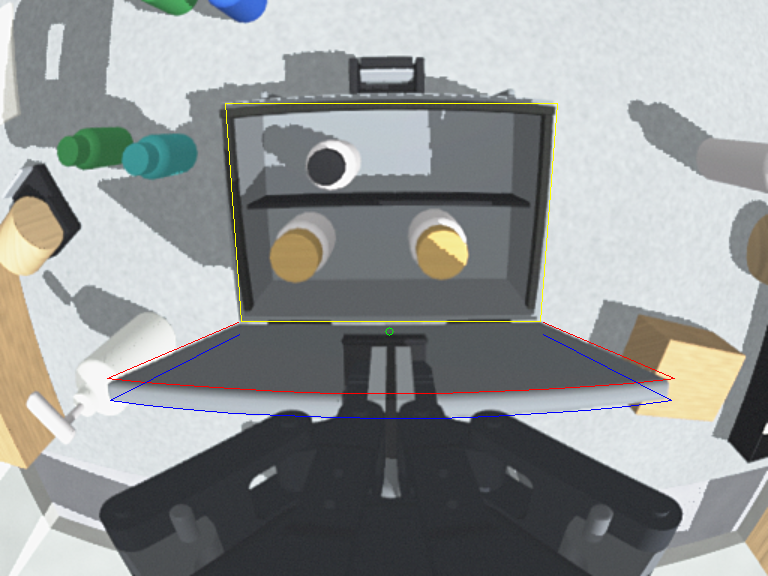

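The wrist overlay fits a lid angle of 1.3. The visible closed fingertips lie short of the projected TCP, about 17 mm higher than assumed. So the tips slid over the lid's top edge instead of pushing behind it. I'll measure that offset and go back behind the lid, lower this time.

```bash
python3 - <<'E'
from wov import *
c=camera_model("wrist"); o=monitor.observe(); e=o['eef_pos']; print(o['tool_rot'][:,0].round(3))
for L in (0,5,10,15,20,25): print(L,wproj(e-o['tool_rot'][:,0]*L,c).round(1), proj([e+[0,0,L]],camera_model("scene")).round(1))
bot.move_straight(e+[0,0,100],A,velocity=120); st()
q=W([125,0,340]); bot.move_straight(q,A,velocity=200); st()
q[2]=218; bot.move_straight(q,A,velocity=150,max_force=6); st()
save("scene","s9"); save("wrist","w9")
a=cv2.imread("pics/s9.png"); cv2.imwrite("pics/c9.png",cv2.resize(a[80:240,220:370],None,fx=3.7,fy=3.7,interpolation=cv2.INTER_CUBIC))
E
```

```text
[ 0.007 -0.001 -1.   ]
0 [[260. 221.]] [[275.1 161.9]]
5 [[260.  224.3]] [[275.1 160.5]]
10 [[260.  227.7]] [[275.2 159.2]]
15 [[260.  231.4]] [[275.3 157.8]]
20 [[260.  235.2]] [[275.4 156.5]]
25 [[260.  239.2]] [[275.5 155.1]]
20.74 [581.4 -41.  338.7] [-0.3 -0.8 -0.2] -0.0
21.38 [679.3 -35.7 339.1] [-0.1  0.5 -0.5] -0.1
22.35 [680.5 -35.9 219.7] [-0.3  0.4  0.2] 0.0
```

View pics/c9.png

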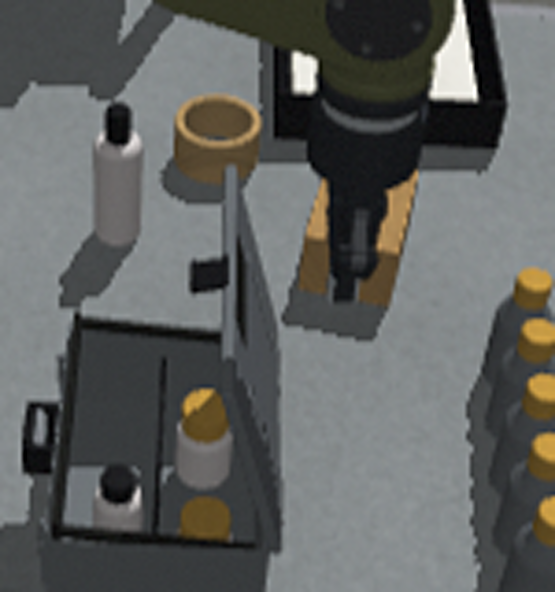

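View pics/w9.png

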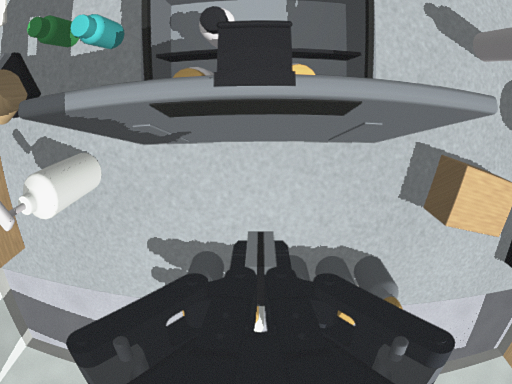

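The fingers are now behind the lid, tips lower (L≈16 mm), and the lid's press pad is visible at (257,108). I'll continue the swing with that correction.

```bash
cat >> sw.py <<'E'
def pose2(th,d,off=11,L=16): return pose(th,d,off)-[0,0,L]
E
python3 - <<'E'
from sw import *
for th in (1.3,1.15,1.0,.85,.7):
    r=bot.move_straight(pose2(th,148),A,velocity=90,max_force=12); print(th,r); st()
    if r: break
save("scene","s10"); save("wrist","w10")
E
```

```text
1.3 False
23.27 [621.1 -38.7 229.4] [ 0.5  0.5 -0.8] -0.0
1.15 False
23.67 [599.6 -39.7 222.9] [ 0.4 -0.4 -0.6] 0.1
1.0 False
24.07 [579.5 -40.7 213.9] [-0.2 -0.7 -0.8] -0.2
0.85 False
24.47 [560.9 -41.7 201.7] [ 0.2  0.5 -0.1] 0.3
0.7 False
24.87 [544.2 -42.5 186.9] [ 0.1 -0.6  1.1] 0.2
```

View pics/w10.png

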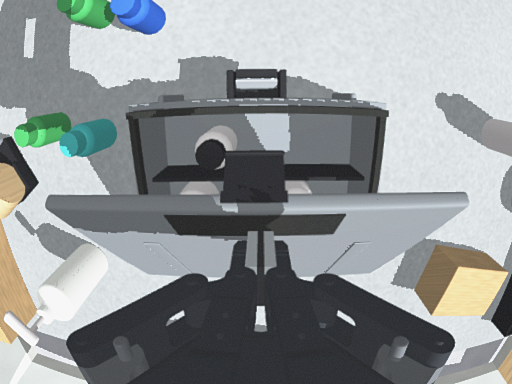

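View pics/s10.png

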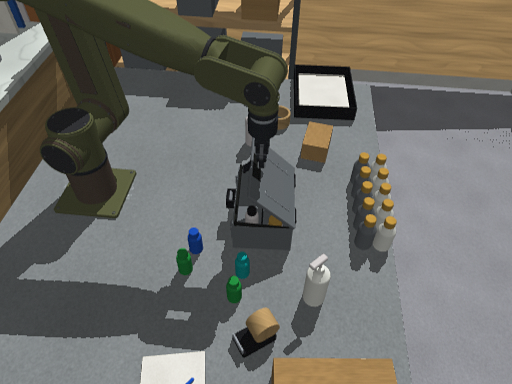

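The lid is now being pushed from outside, with the fingertips just at the pad's lower edge (260,233). I'll continue down to the gasket.

```bash
python3 - <<'E'
from sw import *
for th,d,off in ((.55,150,10),(.42,152,8),(.3,155,5),(.2,158,2)):
    r=bot.move_straight(pose2(th,d,off),A,velocity=70,max_force=10); print(th,r); st()
    if r: break
save("scene","s11"); save("wrist","w11")
E
```

```text
0.55 False
25.45 [526.8 -43.3 170.4] [0.5 0.  0.2] -0.2
0.42 False
25.9 [512.7 -44.  154.5] [-0.5 -0.5  0.7] 0.3
0.3 False
26.34 [499.3 -44.7 138.7] [ 0.8 -0.8  0.3] 0.1
0.2 False
26.74 [488.5 -45.2 124.5] [ 0.2 -0.6  0.5] 0.1
```

View pics/w11.png

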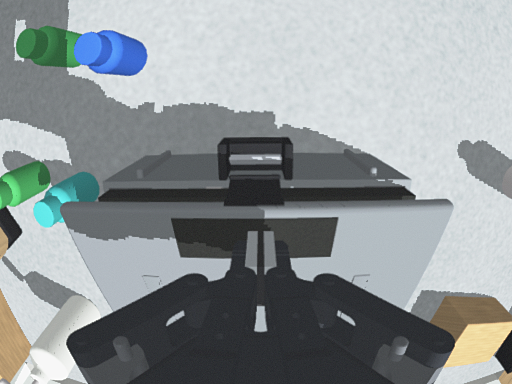

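View pics/s11.png

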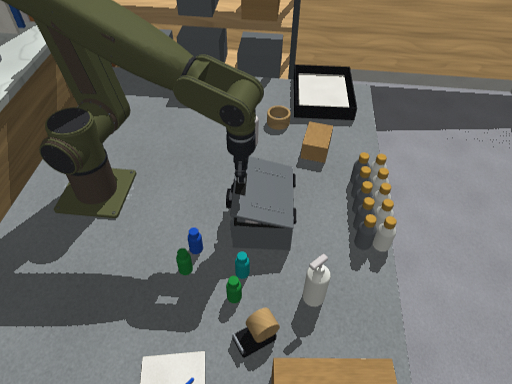

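```bash
cat > press.py <<'E'
from sw import *
import sys
zstop=float(sys.argv[1]); Fmax=float(sys.argv[2])
p=W([85-159,0,0]); e=monitor.observe()['eef_pos']; z=float(sys.argv[3]) if len(sys.argv)>3 else round(e[2],1)
mx=0;log=[]
while z>zstop:
    z-=0.7
    r=bot.move_straight([p[0],p[1],z],A,velocity=6,max_force=6)
    f=np.array([ (bot.sleep(0.01),monitor.observe()['ft_force'][2])[1] for _ in range(4)]); F=f.mean()
    o=monitor.observe(); log.append((round(z,1),round(o['eef_pos'][2],1),round(F,1),r)); print(round(o['clock'],2),*log[-1])
    mx=max(mx,F)
    if F>Fmax: print("LIMIT"); break
    if mx>5 and F<mx-2.5: print("DROP",mx,F); break
E
python3 - <<'E'
from sw import *
p=W([85-159,0,0]); r=bot.move_straight([p[0],p[1],116],A,velocity=30,max_force=5); print(r); st()
E
python3 press.py 104 18 116
```

```text
False
27.4 [480.9 -45.7 115.8] [ 0.1  0.8 -0.3] 0.1
27.7 115.3 115.4 0.0 False
28.0 114.6 114.6 -0.3 False
28.3 113.9 113.8 -0.2 False
28.6 113.2 113.2 0.1 False
28.9 112.5 112.4 0.2 False
29.2 111.8 111.8 -0.5 False
29.5 111.1 111.1 0.0 False
29.8 110.4 110.3 0.1 False
30.1 109.7 109.7 -0.2 False
30.4 109.0 109.0 -0.2 False
30.7 108.3 108.3 -0.2 False
31.0 107.6 107.6 0.1 False
31.3 106.9 106.9 -0.2 False
31.6 106.2 106.2 0.1 False
31.9 105.5 105.4 0.0 False
32.2 104.8 104.8 0.1 False
32.5 104.1 104.0 0.5 False
32.8 103.4 103.3 0.2 False
```

```bash
python3 - <<'E'
from sw import *
save("wrist","w12")
E
python3 wov.py w12 0.11 wo12
```

```text
(no output)
```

View pics/wo12.png

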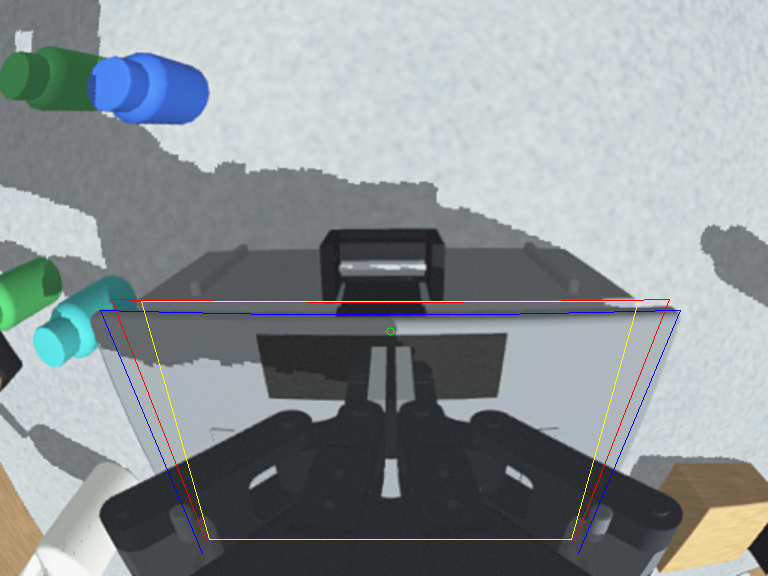

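The lid is down at about 0.11 on the gasket (blue overlay matches), with the fingertips on the dark pad. I'll press now.

```bash
python3 press.py 88 19 103.4
```

```text
33.15 102.7 102.7 -0.6 False
33.45 102.0 101.9 0.0 False
33.75 101.3 101.2 -0.1 False
34.05 100.6 100.5 0.4 False
34.35 99.9 99.8 -0.1 False
34.65 99.2 99.1 0.5 False
34.95 98.5 98.4 -0.1 False
35.25 97.8 97.7 0.1 False
35.55 97.1 97.1 0.6 False
35.85 96.4 96.8 3.5 False
36.15 95.7 96.3 5.9 False
36.45 95.0 95.7 6.5 False
36.75 94.3 95.2 7.7 False
37.05 93.6 94.6 8.6 False
37.35 92.9 94.0 9.2 False
37.65 92.2 93.4 10.0 False
37.95 91.5 92.8 11.1 False
38.25 90.8 92.2 11.4 False
38.55 90.1 91.6 12.8 False
38.85 89.4 91.1 13.9 False
39.15 88.7 90.5 14.5 False
39.45 88.0 88.6 5.4 False
DROP 14.521950114962433 5.444240044839044
```

The force dropped from 14.5 to 5.4 N at z 88.6, which is the catch snapping. I'll retract and check that the lid stays down.

```bash
python3 - <<'E'
from sw import *
e=monitor.observe()['eef_pos']
bot.move_straight([e[0],e[1],101],A,velocity=30); st()
bot.move_straight([e[0],e[1],260],A,velocity=150); st()
bot.sleep(0.5)
save("wrist","w13"); save("scene","s13"); 
E
python3 wov.py w13 0.04 wo13
```

```text
40.03 [480.8 -45.8 101. ] [-0.1  0.2  0.4] 0.1
41.24 [480.2 -45.7 258.6] [ 0.3 -0.3 -0.9] 0.0
```

View pics/wo13.png

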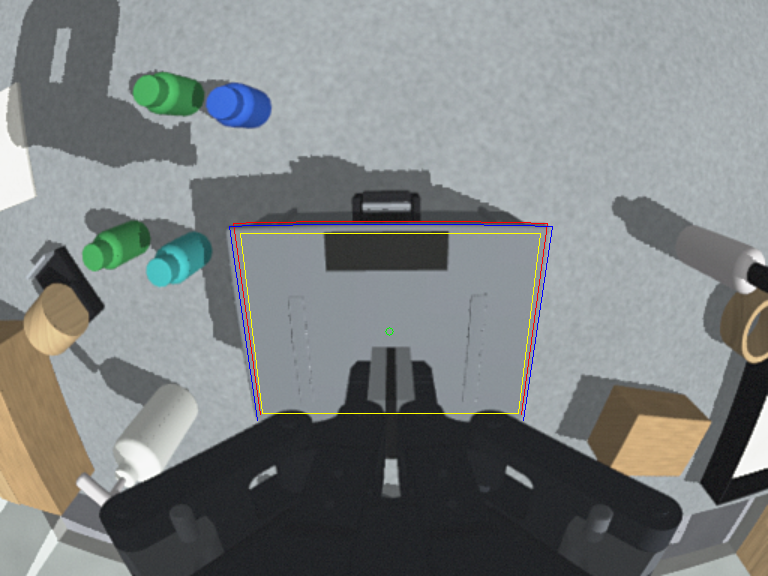

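View pics/s13.png

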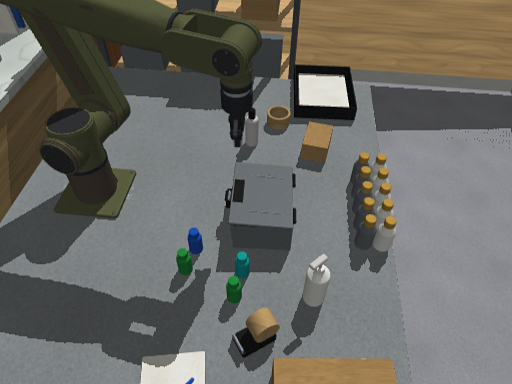

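The overlay shows the lid near 0.04. To settle latched against unlatched (contact was at z 97), I'll probe gently from above.

```bash
python3 - <<'E'
from sw import *
p=W([85-159,0,0])
bot.move_straight([p[0],p[1],106],A,velocity=120); st()
r=bot.move_straight([p[0],p[1],84],A,velocity=12,max_force=3); print(r); st()
bot.move_straight([p[0],p[1],260],A,velocity=150); st()
save("top","t14"); save("scene","s14")
a=cv2.imread("pics/s14.png"); cv2.imwrite("pics/c14.png",cv2.resize(a[140:250,210:310],None,fx=5,fy=5,interpolation=cv2.INTER_CUBIC))
E
```

```text
43.27 [481.8 -45.9 107. ] [-0.1 -0.1  0.4] 0.1
True
44.6 [481.  -45.7  88.4] [0.8 0.1 3.7] 0.1
45.9 [480.4 -45.6 258.6] [ 0.2 -1.1 -0.3] -0.3
```

View pics/c14.png

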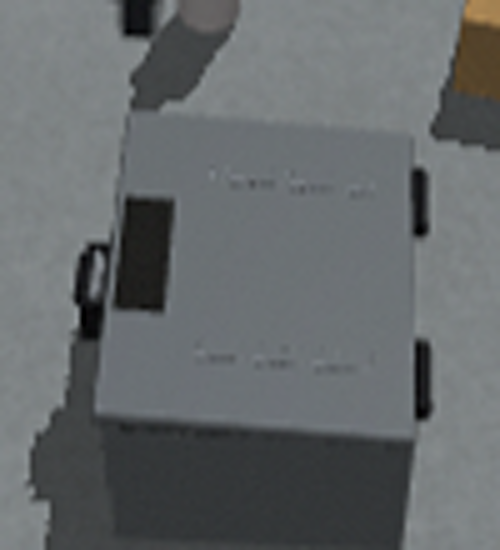

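View pics/t14.png

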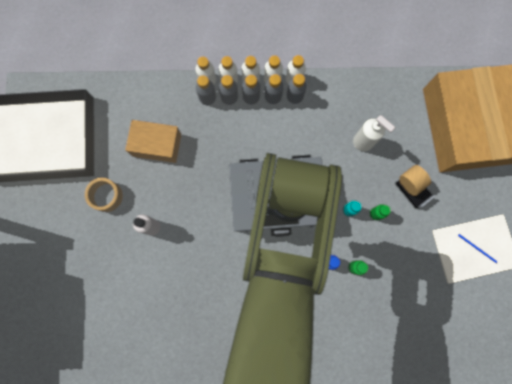

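The probe met the lid at z 88.4, about 9 mm below where unlatched contact began, so it is latched and holding by itself. The bystanders are at their original pixels. I'll hand the job in.

```bash
python3 -c "
from station import *
ticket.close_job()"
```

```text
the job is handed in; nothing more can be done
```

The short white bottle stands in the front bay, the lid is shut with the catch holding it, and I handed the job in at about 46 s on the robot's clock.

- **Bottle:** I gripped it by the cap between the four coloured look-alikes and set it down upright. The wrist picture after release showed it standing clear of the divider. I last saw it upright with the lid half shut.
- **Lid swing:** My first push slid over the lid's top edge. The closed fingertips end about 16 mm short of the stated TCP. Contact during that slip read about 7 N. I corrected for the offset and swung the lid down to the gasket from outside.
- **Catch:** Pressing built up to about 14.5 N, then the force dropped to 5.4 N as the catch snapped.
- **Hold check:** After I backed off, the lid stayed down. A light probe (about 4 N) met it at z 88.4, against 97 where the gasket first resisted. The picture overlay drawn at a lid angle of 0.04 fitted.
- **Bystanders:** The last pictures show the loose bystanders and look-alikes at their original places. The two packed bottles were last seen standing before the lid closed.

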